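Clamp the air duster and twist off its filter cap

ROBOT

A 6-joint arm with a two-finger parallel gripper is mounted at the origin on the work surface. World frame = base frame: x ahead of the robot, y to its left, z up, the work surface at z = 0. Lengths are in m, angles in rad, forces in N, time in s.
With the tool pointing down it reaches from about 0.325 to 0.875 m from the base axis. Payload 4.4 kg.
Tool frame: the origin (TCP) lies at the centre of the arm's flange, where the gripper is bolted on; the fingertips stand 173 mm ahead of it and the grasp point (between the pads) lies 155 mm ahead of it; z points along the fingers, x is the direction in which the jaws open and shut, and the axes are right-handed (so a half turn about z gives the same grasp; the last joint's range is limited). The gripper opens to 85 mm and grips with 20 to 120 N. Pads are 22 mm wide; open, the fingers measure 114 mm over their backs; the gripper's body (76 mm by 85 mm) begins 54 mm behind the grasp point. The pads swing forward as they close: fully open they stand 13 mm farther back than shut.
Start: joints at [-1.44, 0.207, 1.542, -0, 1.393, -0.15], TCP at [0.16, -0.552, 0.405] pointing down, gripper open.
Joint ranges: [-2.73, 2.73], [-0.86, 2.22], [0.23, 2.46], [-1.11, 4.25], [0.08, 2.63], [-2.82, 2.82]. Speed limits (rad/s): [2.79, 2.79, 3.14, 3.14, 3.14, 3.14].

INTERFACE

Orientations are given as a rotation vector (axis times angle).
In Python, from station import sensors, viewer, manip gives the robot as it stands.
- The arm moves only by the shell command python3 -m jog 'ROWS' [OPENING] [FORCE]. ROWS is JSON, a list of rows, each an object of numbers: "tx", "ty", "tz": the shift along the tool's x, y, z in cm; "wx", "wy", "wz": the turn, a rotation vector about the tool's x, y, z in rad. A call has 1 to 20 rows; each row shifts and turns the commanded pose from where the row before left it, along the tool's axes as they then stand; what a row does not reach is not made up. A row lasts 1/10 s, in which the tool goes at most 50 mm and 8.59 degrees, less where a joint would pass 70% of its speed; a pose out of reach is approached as far as the arm can. A call with a gripper value outside its range is refused whole. OPENING is the closure, from -1 (fully open) to 1 (shut), set as the call begins (- or left out, the last holds). The fingers move at their own pace and stop on an object; FORCE is the grip in N (left out, the last holds). Time passes only in rows, so rows that do not move let the fingers close. It gives the time, the measured TCP pose, the force and the opening at its end, in the units of the state.
- sensors.get_obs(): the state, without advancing time (a new reading comes with each control period).
- viewer.get_image(name): name is "scene" or "top" or "wrist"; returns a dict with "color" (480x640x3 uint8, red, green, blue), "z_map" (480x640 float32, m along the optical axis (not along the pixel's ray), 0 where there is no reading), "camera_matrix" (3x3 intrinsics, pixels), "camera_from_world" (4x4, takes a point from world to camera coordinates); the wrist camera has in their place "mount" (4x4, takes a point from camera to tool coordinates, whose origin is the TCP and whose axes are the tool frame's). Camera axes: x right, y up, looking along -z (the intrinsics and any distortion apply to the point x, -y, -z); pixel columns grow to the right and rows downward; lengths in m; the calibration is good to about 2 mm. A picture is of the moment at which its call begins: read the wrist's pose just before it.
- manip.close_job(): hands the job in, once; it reports no verdict.
The state is a dict: "clock": time; "joint_positions": joint angles; "joint_velocities": joint speeds; "tau": joint torques, N m; "ee_pos": TCP position; "tool_rot": TCP orientation; "wrist_force": force on the tool from outside, world axes, zero at the start; "wrist_torque": the same for the moment, N m; "grip_width": finger opening in m.
Only numpy, scipy, OpenCV 4.12 (cv2) and the standard library are available. Lean on these libraries where they do the work, as an engineer would, in place of code of your own. Each camera call takes 0.05 s, during which the arm holds its last target.

TASK

One of the two air dusters stands loose in the V-block fixture: push the toggle clamp's lever fully down so that the duster is held, then twist that duster's filter cap off and lift it clear. Nobody knows which hand the cap's thread is, so try one way gently, and if it comes up hard at once do not wrench the duster round in the clamp but turn the other way. Finish still holding the cap in the gripper, at least 5 cm above where it sat, with the duster still clamped and the other duster and the loose things on the bench left alone.

Things in the scene. Friction and masses are not known exactly. Their poses are not given: they have to be found in the camera images.
- vise: the holding fixture: aluminium base plate 245 x 90 mm and 10 mm thick, lying flat on the 2 mm bench mat, with a fixed V-block (60 mm high) at its +x end and a push-pull toggle clamp at its -x end; both reach 60 mm above the mat. Origin on the underside of the plate, straight below the centre of the place where the clamped duster stands. Its own x axis is the clamping direction (from the toggle clamp to the V-block), horizontal; y across, z up
- seat (a point): top of the fixture's plate, 10 mm above its underside, where the axis of the duster in the fixture stands (to within 2 mm)
- lever_pivot (a point): the pivot pin of the toggle lever, 122 mm from the duster's axis on the fixture's -x side, 50 mm above the fixture's underside; the pin runs along the fixture's y
- lever_grip (a point): a point on the centre line of the lever's round black rubber grip, 90 mm from the pivot. The grip is 20 mm in diameter and reaches from 45 to 130 mm from the pivot. The lever swings in the fixture's x-z plane, leaning out to -x away from the duster
- lever (a joint): toggle lever, rad: 0 fully open (the lever rises 62 degrees above horizontal, leaning to the fixture's -x), 1.05 fully down (2 degrees above horizontal) against its stop, where it stays by itself. It starts somewhere between 0 and 0.25. Pressing it down takes about 5 to 10 N at the grip and drives a sprung rubber pad against the duster
- duster_a: a stick-type cordless air duster of grey and black plastic standing upright, tail up: barrel 54 mm in diameter, narrowing to a waist 40 mm in diameter from 85 mm up to the shoulder at 104 mm; 0.4 kg. Origin at the centre of its foot, z up along its axis. It stands either in the fixture or in the charging stand
- duster_b: the other duster, alike in looks to the first; it stands in whichever of the two places the first does not. One of the two dusters has a right-hand cap thread and the other a left-hand one; nothing on the outside tells which
- duster_a_switch (a point): the thumb switch on the side of the first duster's barrel, 28 mm off its axis and 60 mm up
- duster_b_switch (a point): the same for the other duster
- cap_a_center (a point): centre of the ribbed black filter cap on duster_a: round, 46 mm in diameter, 35 mm high, 35 g; this point is on its axis, 17 mm above its lower rim and 17 mm below its top, 123 mm above the foot of its duster
- cap_b_center (a point): the same for the like cap on duster_b. Both caps have a coarse two-start lug thread: turned the wrong way the cap meets a hard stop within 10 degrees; turned the right way it runs freely, without rising by itself, and lifts straight off anywhere between 60 and 105 degrees of turn; at about 115 degrees it meets another stop
- stand: the charging stand that holds the other duster, a black base 90 x 85 mm with a collar and a back plate 65 mm high; origin on its underside below that duster's axis
- nozzle: bystander: spare cone nozzle, 38 mm across and 45 mm high, upright
- driver: bystander: screwdriver 150 mm long, lying
- dust_brush: bystander: flat brush 160 mm long, lying
- tape: bystander: roll of tape, 64 mm across and 18 mm high, lying flat
- blower: bystander: laptop cooling fan, about 70 mm across and 10 mm thick
- drive: bystander: storage stick 80 x 22 x 4 mm, lying
- paste_jar: bystander: small jar 40 mm across and 40 mm high
Mind the look-alikes: they are no part of the job. Leave any blue look-alike of the part that bears cap_a_center alone. Leave any red look-alike of the duster_b alone.

How it is judged:
On the way, in this order (a step that is already met when the one before it is completed fails the run):
1. the toggle lever is fully down and the duster in the fixture is clamped, its cap still on (value of joint lever above 0.95 rad and ((horizontal distance between duster_a and seat below 0.02 m and (z of cap_a_center in the frame of duster_a below 0.13 m and horizontal distance between cap_a_center and duster_a below 0.01 m)) or (horizontal distance between duster_b and seat below 0.02 m and (z of cap_b_center in the frame of duster_b below 0.13 m and horizontal distance between cap_b_center and duster_b below 0.01 m)))), for 0.2 s.
2. the clamped duster's cap is off and lifted clear of the neck (value of joint lever above 0.95 rad and ((horizontal distance between duster_a and seat below 0.02 m and z of cap_a_center in the frame of duster_a above 0.16 m) or (horizontal distance between duster_b and seat below 0.02 m and z of cap_b_center in the frame of duster_b above 0.16 m))), for 0.1 s.
At the end, for the whole second after the job is handed in: Lever over 0.95 rad; the duster in the fixture clamped, upright, within 6 mm of its start; its cap held still by the fingers alone, its centre 173 mm or more above the duster's foot (50 mm above where it sat); the other duster upright with its cap on (value of joint lever above 0.95 rad and ((horizontal distance between duster_a and seat below 0.02 m and z of cap_a_center in the frame of duster_a above 0.173 m and contact force between cap_a and the fingers above 1 N and contact force between cap_a and duster_a below 0.05 N and contact force between cap_a and vise below 0.05 N and linear speed of cap_a below 0.03 m/s and angle between each of duster_a, duster_b's own z axis and vertical below 0.1 rad and distance of duster_a from where it was at the start of the episode below 0.006 m and (z of cap_b_center in the frame of duster_b below 0.13 m and horizontal distance between cap_b_center and duster_b below 0.01 m)) or (horizontal distance between duster_b and seat below 0.02 m and z of cap_b_center in the frame of duster_b above 0.173 m and contact force between cap_b and the fingers above 1 N and contact force between cap_b and duster_b below 0.05 N and contact force between cap_b and vise below 0.05 N and linear speed of cap_b below 0.03 m/s and angle between each of duster_b, duster_a's own z axis and vertical below 0.1 rad and distance of duster_b from where it was at the start of the episode below 0.006 m and (z of cap_a_center in the frame of duster_a below 0.13 m and horizontal distance between cap_a_center and duster_a below 0.01 m)))); the arm keeps its last pose, push and grip.
It fails at once if the duster in the fixture, or the other one, is wrenched round or shifted (its thumb switch moves more than 15 mm, about 30 degrees of turn) (distance of any of duster_a_switch, duster_b_switch from where it was at the start of the episode above 0.015 m).
It fails at once if a loose thing on the bench is moved more than 20 mm (distance of any of nozzle, driver, dust_brush, tape, blower, drive, paste_jar from where it was at the start of the episode above 0.02 m).
It also fails if it takes over 58 s, if anything falls off the work surface, if the arm or the gripper's body presses on something with over 40 N, if the wrist force passes 120 N, or if a joint passes its speed limit or range.

## Working session

There is one attempt and no reset: what is moved stays moved. The work goes in short steps, Python scripts to look and compute and a shell command to move; the robot and the scene stay as the last step left them, time stands still between calls to the robot, and variables do not carry over. Pictures are saved under pics/ and viewed, and the job is handed in when it is done.

```bash
ls; mkdir -p pics
python3 - <<'E'
from station import sensors, viewer
import cv2,numpy as np
o=sensors.get_obs();print(o)
for n in("scene","top","wrist"):
    d=viewer.get_image(n);cv2.imwrite(f"pics/{n}0.png",d["color"][...,::-1]);np.savez(f"{n}0.npz",**{k:v for k,v in d.items()})
    print(n,{k:v for k,v in d.items() if k not in("color","z_map")})
E
```

```text
pics
{'clock': 0.0, 'joint_positions': array([-1.43949574e+00,  2.07445270e-01,  1.54300465e+00, -1.63934357e-05,
        1.39355110e+00, -1.50444197e-01]), 'joint_velocities': array([ 0.00051827,  0.0007474 ,  0.0009037 , -0.00120726, -0.00011886,
       -0.00096303]), 'tau': array([-1.97756228e-03, -3.83036041e+01, -2.91594833e+01, -4.81469833e-04,
        1.04538721e-02,  7.84875311e-06]), 'ee_pos': array([ 0.15983521, -0.55193792,  0.40348692]), 'tool_rot': array([-2.50997793,  1.88649939,  0.00266594]), 'wrist_force': array([ 0.44965807,  0.11325243, -0.17327027]), 'wrist_torque': array([-0.00510778, -0.03412964,  0.04243138]), 'grip_width': 0.08554430112549645}
scene {'camera_matrix': array([[480.61342077,   0.        , 318.59126074],
       [  0.        , 480.61342077, 239.75780308],
       [  0.        ,   0.        ,   1.        ]]), 'camera_from_world': array([[ 0.81923326,  0.57344294,  0.00447951, -0.53569941],
       [-0.36803837,  0.51976524,  0.77096813,  0.0780844 ],
       [ 0.43977794, -0.63325136,  0.63685797, -1.17768319],
       [ 0.        ,  0.        ,  0.    
[... 295 characters left out ...]
42643,  0.0025574 ,  0.19182185, -0.56487319],
       [-0.19177253, -0.01322099,  0.98135035, -1.038672  ],
       [ 0.        ,  0.        ,  0.        ,  1.        ]])}
wrist {'camera_matrix': array([[387.98890264,   0.        , 316.12716454],
       [  0.        , 387.98890264, 246.5736828 ],
       [  0.        ,   0.        ,   1.        ]]), 'mount': array([[ 9.99999863e-01,  2.32281660e-04,  4.70073455e-04,
        -1.79807946e-04],
       [ 3.62742061e-04, -9.53830208e-01, -3.00346137e-01,
        -7.56419620e-02],
       [ 3.78605362e-04,  3.00346266e-01, -9.53830161e-01,
         3.04632137e-02],
       [ 0.00000000e+00,  0.00000000e+00,  0.00000000e+00,
         1.00000000e+00]])}
```

View pics/scene0.png

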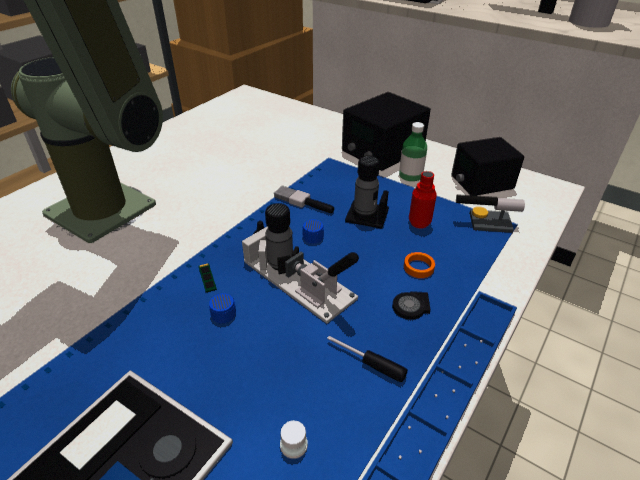

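View pics/top0.png

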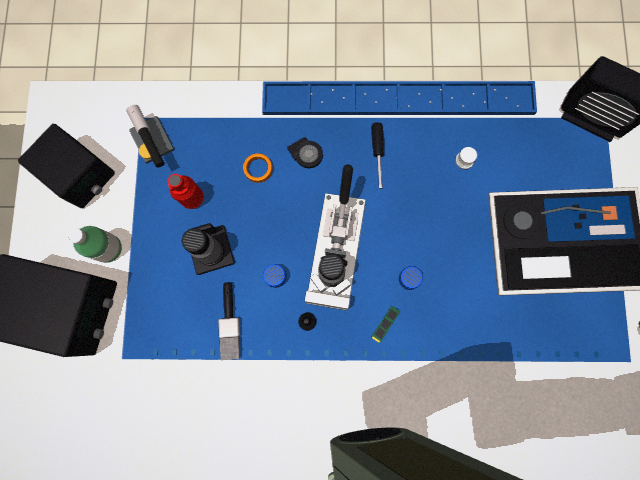

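View pics/wrist0.png

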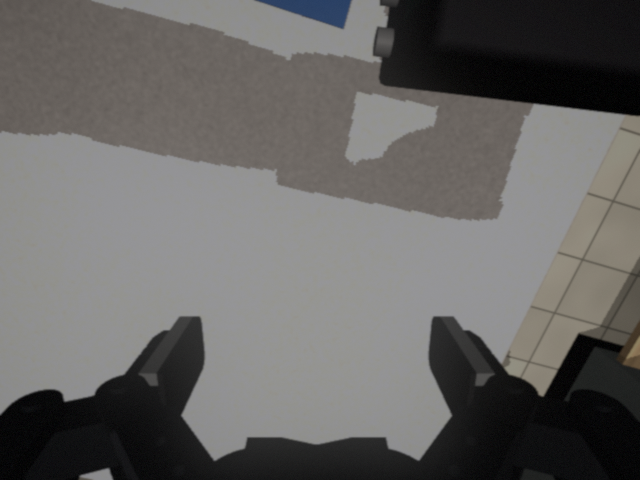

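The top view shows:
- the fixture at (335,250), with the black-capped duster at (333,265) and the lever grip at (346,182)
- the other duster in its stand at (205,245)
- the look-alikes: blue loose caps at (275,275) and (411,277), a red bottle at (185,190), and the black nozzle at (307,321)

I choose the black cap on the duster in the fixture. Next I'll measure it and check it in a close crop.

```bash
cat > h.py <<'E'
import numpy as np,cv2
def cloud(d):
    K=d["camera_matrix"];T=np.linalg.inv(d["camera_from_world"]);z=d["z_map"]
    v,u=np.mgrid[:480,:640]
    P=np.stack([(u-K[0,2])/K[0,0]*z,-(v-K[1,2])/K[1,1]*z,-z],-1)
    W=P@T[:3,:3].T+T[:3,3]; W[z==0]=np.nan
    return W
E
python3 - <<'E'
import numpy as np,cv2
from h import *
for n in("top","scene"):
    d=dict(np.load(f"{n}0.npz"));W=cloud(d);c=d["color"].astype(int)
    if n=="top": box=(290,150,380,320)
    else: box=(230,190,370,330)
    u0,v0,u1,v1=box
    cr=cv2.resize(d["color"][v0:v1,u0:u1],None,fx=4.5 if n=="scene" else 3.5,fy=4.5 if n=="scene" else 3.5,interpolation=cv2.INTER_CUBIC)
    cv2.imwrite(f"pics/{n}crop.png",cr[:600,:,::-1])
    w=W[v0:v1,u0:u1].reshape(-1,3);cc=c[v0:v1,u0:u1].reshape(-1,3)
    print(n,"mat z",np.nanmedian(w[(cc[:,2]>100)&(cc[:,0]<60)],0))
    hi=w[(w[:,2]>0.14)]
    print("cap top pts",len(hi),hi.min(0),hi.max(0),np.median(hi,0))
    t=hi[hi[:,2]>np.nanmax(hi[:,2])-.006]
    (cx,cy),r=cv2.minEnclosingCircle(t[:,:2].astype(np.float32));print("circle",cx,cy,r,np.median(t[:,2]))
    dk=(cc.max(1)<60)&(w[:,2]>0.06)&(w[:,0]>hi[:,0].max()+.04)
    g=w[dk];print("grip",len(g),g.min(0),g.max(0));m=g.mean(0);print(m,np.linalg.svd(g-m,full_matrices=False)[2][0])
    gr=(cc.min(1)>110)&(w[:,2]>0.006)&(w[:,2]<0.02);p=w[gr]
    print("plate",len(p),cv2.minAreaRect(p[:,:2].astype(np.float32)*1000),np.median(p[:,2]))
E
```

```text
top mat z [0.59627556 0.08762891 0.00202821]
cap top pts 626 [0.46741966 0.04970629 0.14009246] [0.68951386 0.11247501 0.1619251 ] [0.4945824  0.08415125 0.15220382]
circle 0.578883171081543 0.06999395787715912 0.10731114447116852 0.15726811611937375Traceback (most recent call last):
  File "<stdin>", line 17, in <module>
    return umr_minimum(a, axis, None, out, keepdims, initial, where)
ValueError: zero-size array to reduction operation minimum which has no identity
```

View pics/topcrop.png

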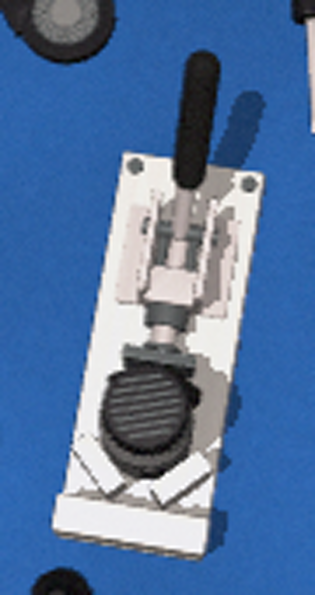

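The crop shows the ribbed black cap in the V-block, with the lever grip up at crop (200,120), as described. I'll measure the cap and the grip separately.

Run:
```python
import numpy as np,cv2
from h import *
for n in("top","scene"):
    d=dict(np.load(f"{n}0.npz"));W=cloud(d);c=d["color"].astype(int)
    w=W.reshape(-1,3);cc=c.reshape(-1,3)
    near=(w[:,0]>.40)&(w[:,0]<.56)&(w[:,1]>.02)&(w[:,1]<.15)
    t=w[near&(w[:,2]>.13)&(w[:,2]<.17)]
    print(n,"cap n",len(t),t.min(0),t.max(0),"p98z",np.percentile(t[:,2],98))
    s=t[t[:,2]>np.percentile(t[:,2],98)-.008] 
    print(" circle",cv2.minEnclosingCircle(s[:,:2].astype(np.float32)),cv2.fitEllipse(cv2.convexHull(s[:,:2].astype(np.float32))))
    g=w[(cc.max(1)<70)&(w[:,2]>0.085)&(w[:,0]>.595)&(w[:,0]<.75)&(w[:,1]>0)&(w[:,1]<.12)]
    m=g.mean(0);ax=np.linalg.svd(g-m,full_matrices=False)[2][0];print(" grip",len(g),g.min(0),g.max(0),m,ax,np.degrees(np.arcsin(ax[2])))
    # fixture plate in world
    gr=(cc.min(1)>90)&(w[:,2]>0.007)&(w[:,2]<0.018)&(w[:,0]>.4)&(w[:,0]<.72)&(w[:,1]>-.03)&(w[:,1]<.18)
    p=w[gr];print(" plate",len(p),cv2.minAreaRect(p[:,:2].astype(np.float32)*1000),np.median(p[:,2]))
    h=w[(cc.min(1)>90)&(w[:,2]>0.007)&(w[:,2]<0.075)&(w[:,0]>.4)&(w[:,0]<.72)&(w[:,1]>-.03)&(w[:,1]<.18)]
    print(" allwhite",cv2.minAreaRect(h[:,:2].astype(np.float32)*1000))
```

```text
top cap n 508 [0.4664326  0.06700168 0.13011597] [0.51266992 0.11247501 0.15719845] p98z 0.15601047567616966
 circle ((0.4905097484588623, 0.0898176059126854), 0.0229643601924181) ((0.4903101325035095, 0.0897427573800087), (0.04443128779530525, 0.04513135179877281), 26.6543025970459)
 grip 351 [0.62581909 0.04970629 0.09074063] [0.68663755 0.07280301 0.1619251 ] [0.65641918 0.06182768 0.12936586] [-0.6074475   0.0923364  -0.78897499] -52.08982525967828
 plate 2165 ((576.9915161132812, 71.45391845703125), (114.96511840820312, 321.244384765625), 74.46381378173828) 0.012442282318653852
 allwhite ((576.9650268554688, 71.46127319335938), (114.96511840820312, 321.29937744140625), 74.46381378173828)
scene cap n 473 [0.47260126 0.06287465 0.13009715] [0.51854258 0.11106878 0.15356017] p98z 0.1528392804504553
 circle ((0.4937267601490021, 0.08775395900011063), 0.024508504197001457) ((0.4947989881038666, 0.08777499943971634), (0.0436394177377224, 0.048261336982250214), 23.421432495117188)
 grip 350 [0.63385734 0.0454606  0.08521924] [0.69365788 0.06320784 0.15790636] [0.66799593 0.05271596 0.127935  ] [-0.59284422  0.03747246 -0.80444487] -53.55667725613714
 plate 1704 ((585.054931640625, 69.25856018066406), (116.98983001708984, 306.5266418457031), 74.09199523925781) 0.011105324907977276
 allwhite ((581.18408203125, 70.22720336914062), (117.05060577392578, 314.3804931640625), 74.16471099853516)
```

```bash
python3 -m jog '[{"wz":-0.138},{"wz":-0.138},{"wz":-0.138},{"wz":-0.138},{"wz":-0.138},{"wz":-0.138},{"wz":-0.138},{"wz":-0.137},{}]' 1 40
cat >> h.py <<'E'
from scipy.spatial.transform import Rotation as Ro
def togo(o,target):
    R=Ro.from_rotvec(o["tool_rot"]).as_matrix()
    return R.T@(np.array(target)-o["ee_pos"])*100, R, np.degrees(np.arctan2(R[1,0],R[0,0]))
E
python3 - <<'E'
from h import *
from station import sensors
o=sensors.get_obs()
# tip target above pivot side; hover
u=np.array([np.cos(np.radians(-10.5)),np.sin(np.radians(-10.5))])
piv=np.array([.491,.0895])+.122*u
xy=piv+u*(.055-.0145)
d,R,h=togo(o,[*xy,.40]);print(xy,d,h,o["joint_positions"])
E
```

```text
[0.65077892 0.05988673] [-45.12533045 -64.1725379    0.47419428] -73.85265551274013 [-1.43946829e+00  2.07293275e-01  1.54263945e+00  7.69915753e-06
  1.39348729e+00 -1.50497402e-01]validation failed for argument at $[0]...
```

```bash
python3 -m jog '[{"wz":-0.138},{"wz":-0.138},{"wz":-0.138},{"wz":-0.138},{"wz":-0.138},{"wz":-0.138},{"wz":-0.138},{"wz":-0.137}]' 1 40
```

```text
validation failed for argument at $[0]...
```

```bash
python3 -m jog '[{"tx":0,"ty":0,"tz":0,"wx":0,"wy":0,"wz":-0.138}]' 1 40
```

```text
clock: 0.25
ee_pos: [0.1599, -0.5521, 0.4041]
tool_rot: [-2.638, 1.705, 0.001]
wrist_force: [0.7, -0.6, -0.3]
grip_width: 0.0732
```

```bash
python3 -m jog '[{"tx":0,"ty":0,"tz":0,"wx":0,"wy":0,"wz":-0.138},{"tx":0,"ty":0,"tz":0,"wx":0,"wy":0,"wz":-0.138},{"tx":0,"ty":0,"tz":0,"wx":0,"wy":0,"wz":-0.138},{"tx":0,"ty":0,"tz":0,"wx":0,"wy":0,"wz":-0.138},{"tx":0,"ty":0,"tz":0,"wx":0,"wy":0,"wz":-0.138},{"tx":0,"ty":0,"tz":0,"wx":0,"wy":0,"wz":-0.138},{"tx":0,"ty":0,"tz":0,"wx":0,"wy":0,"wz":-0.138}]'
cat > go.py <<'E'
import sys
from h import *
from station import sensors
o=sensors.get_obs()
d,R,h=togo(o,[float(a) for a in sys.argv[1:4]]);print("togo cm",d.round(2),"heading",h.round(2),"z",R[:,2].round(3),"f",o["wrist_force"].round(1),"t",o["wrist_torque"].round(2),"q",o["joint_positions"].round(2),"tcp",o["ee_pos"].round(4),o["grip_width"].round(4),o["clock"])
E
python3 go.py .651 .060 .40
```

```text
clock: 0.95
ee_pos: [0.1599, -0.5522, 0.4042]
tool_rot: [-3.128, 0.281, 0.0]
wrist_force: [-0.3, 0.2, -0.1]
grip_width: 0.0Traceback (most recent call last):
  File "go.py", line 5, in <module>
    d,R,h=togo(o,[float(a) for a in sys.argv[1:4]]);print("togo cm",d.round(2),"heading",h.round(2),"z",R[:,2].round(3),"f",o["wrist_force"].round(1),"t",o["wrist_torque"].round(2),"q",o["joint_positions"].round(2),"tcp",o["ee_pos"].round(4),o["grip_width"].round(4),o["clock"])
                                                                                                                                                                                                                                                  ^^^^^^^^^^^^^^^^^^^^^
AttributeError: 'float' object has no attribute 'round'
```

```bash
sed -i 's/o\["grip_width"\].round(4)/round(o["grip_width"],4)/' go.py; python3 go.py .651 .060 .40
```

```text
togo cm [ 37.41 -68.99   0.47] heading -10.27 z [-0.     0.001 -1.   ] f [-0.3  0.2 -0.1] t [-0.02 -0.03  0.04] q [-1.44  0.21  1.54  0.    1.39 -1.26] tcp [ 0.1599 -0.5522  0.4042] 0.0 0.95
```

```bash
python3 -m jog '[{"tx":1.8,"ty":-3.3,"tz":0,"wx":0,"wy":0,"wz":0},{"tx":1.8,"ty":-3.3,"tz":0,"wx":0,"wy":0,"wz":0},{"tx":1.8,"ty":-3.3,"tz":0,"wx":0,"wy":0,"wz":0},{"tx":1.8,"ty":-3.3,"tz":0,"wx":0,"wy":0,"wz":0},{"tx":1.8,"ty":-3.3,"tz":0,"wx":0,"wy":0,"wz":0},{"tx":1.8,"ty":-3.3,"tz":0,"wx":0,"wy":0,"wz":0},{"tx":1.8,"ty":-3.3,"tz":0,"wx":0,"wy":0,"wz":0},{"tx":1.8,"ty":-3.3,"tz":0,"wx":0,"wy":0,"wz":0},{"tx":1.8,"ty":-3.3,"tz":0,"wx":0,"wy":0,"wz":0},{"tx":1.8,"ty":-3.3,"tz":0,"wx":0,"wy":0,"wz":0},{"tx":1.8,"ty":-3.3,"tz":0,"wx":0,"wy":0,"wz":0},{"tx":1.8,"ty":-3.3,"tz":0,"wx":0,"wy":0,"wz":0},{"tx":1.8,"ty":-3.3,"tz":0,"wx":0,"wy":0,"wz":0},{"tx":1.8,"ty":-3.3,"tz":0,"wx":0,"wy":0,"wz":0},{"tx":1.8,"ty":-3.3,"tz":0,"wx":0,"wy":0,"wz":0},{"tx":1.8,"ty":-3.3,"tz":0,"wx":0,"wy":0,"wz":0},{"tx":1.8,"ty":-3.3,"tz":0,"wx":0,"wy":0,"wz":0},{"tx":1.8,"ty":-3.3,"tz":0,"wx":0,"wy":0,"wz":0},{"tx":0.5,"ty":-3,"tz":0,"wx":0,"wy":0,"wz":0}]'
python3 go.py .651 .060 .40
python3 - <<'E'
from station import sensors, viewer
import cv2,numpy as np
for n in("scene","top","wrist"):
    o=sensors.get_obs()
    d=viewer.get_image(n);cv2.imwrite(f"pics/{n}1.png",d["color"][...,::-1]);np.savez(f"{n}1.npz",**d,p=o["ee_pos"],r=o["tool_rot"])
E
```

```text
clock: 2.85
ee_pos: [0.5994, 0.0019, 0.4041]
tool_rot: [-3.128, 0.29, -0.0]
wrist_force: [0.2, -0.1, 1.2]
grip_width: 0.0002
togo cm [ 4.01 -6.66  0.42] heading -10.58 z [ 0.  0. -1.] f [ 0.2 -0.1  1.2] t [ 0.02 -0.04  0.04] q [-0.14  0.26  1.48  0.    1.4   0.04] tcp [0.5994 0.0019 0.4041] 0.0002 2.85
```

View pics/wrist1.png

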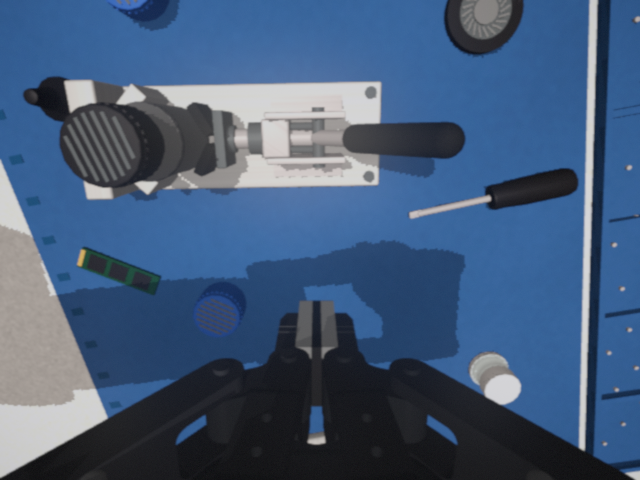

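The wrist view shows the fixture almost parallel to the tool's x axis. The plate's corners at the lever end are at about (381,82) and (379,186), and its edges run left. I'll cast those edges onto z = 0.012, and the cap too.

```bash
cat >> h.py <<'E'
def wray(d,uv,zp):
    K=d["camera_matrix"];M=d["mount"];R=Ro.from_rotvec(d["r"]).as_matrix()
    c=np.array([(uv[0]-K[0,2])/K[0,0],-(uv[1]-K[1,2])/K[1,1],-1])
    D=R@M[:3,:3]@c;O=R@M[:3,3]+d["p"];return O+D*(zp-O[2])/D[2]
def tray(d,uv,zp):
    K=d["camera_matrix"];T=np.linalg.inv(d["camera_from_world"])
    c=np.array([(uv[0]-K[0,2])/K[0,0],-(uv[1]-K[1,2])/K[1,1],-1]);D=T[:3,:3]@c;O=T[:3,3];return O+D*(zp-O[2])/D[2]
E
python3 - <<'E'
from h import *
d=dict(np.load("wrist1.npz"))
q=[(381,82),(379,186),(180,84),(200,193)]
P=[wray(d,a,.012)[:2] for a in q]
for a,p in zip(q,P):print(a,p.round(4))
for i,j in((2,0),(3,1)):
    v=P[j]-P[i];print(np.degrees(np.arctan2(v[1],v[0])))
v=P[0]-P[1];print("width",np.linalg.norm(v),"perp",np.degrees(np.arctan2(v[1],v[0]))-90)
e=(P[0]+P[1])/2;print("end mid",e)
g=d["color"].max(2)
cv2.imwrite("pics/w1crop.png",cv2.resize(d["color"][60:220,40:500,::-1],None,fx=1.7,fy=1.7))
for uv in((347,138),(464,140)):print(uv,wray(d,uv,.08),wray(d,uv,.15))
print("captop",wray(d,(99,145),.1525))
t=dict(np.load("top0.npz"))
for uv in((125/3.5+290,155/3.5+150),(264/3.5+290,172/3.5+150)):print("top corner",tray(t,uv,.012))
E
```

```text
(381, 82) [0.6724 0.1043]
(379, 186) [0.6588 0.0157]
(180, 84) [0.5014 0.134 ]
(200, 193) [0.4931 0.0393]
-9.844048012274154
-8.097228442140198
width 0.08957814511298176 perp -8.697176631628793
end mid [0.66561118 0.06001501]
(347, 138) [0.63167179 0.06650354 0.08      ] [0.62692504 0.06947926 0.15      ]
(464, 140) [0.71540567 0.04977454 0.08      ] [0.69069645 0.05673852 0.15      ]
captop [0.49137883 0.0905332  0.1525    ]
top corner [0.66745797 0.10352217 0.012     ]
top corner [0.65657582 0.01641294 0.012     ]
```

View pics/w1crop.png

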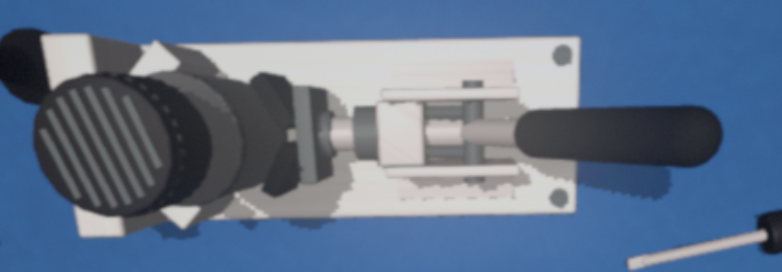

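The cap is at (0.491, 0.090), and two views agree. The plate measures 89.6 mm wide, which matches. The fixture's -x direction is about -9.2°, and the pivot is near (0.611, 0.0705). I'll hover over the lever.

```bash
python3 go.py .6515 .064 .365
python3 - <<'E'
from h import *
u=np.array([np.cos(np.radians(-9.2)),np.sin(np.radians(-9.2))]);p=np.array([.6114,.0705])
for t in(56,53,50,45,40,35,30,25,20,15,10,5,2,0):
    a=np.radians(t);c=105*np.array([np.cos(a),np.sin(a)])+10*np.array([-np.sin(a),np.cos(a)])
    xy=p+u*(c[0]-14.5)/1000;print(t,(c-[14.5,0]).round(1),xy.round(4),"tcp z",round(.052+c[1]/1000+.173,4))
E
```

```text
togo cm [ 4.12 -7.04  3.88] heading -10.41 z [-0.001  0.    -1.   ] f [-0.4 -0.2 -0.4] t [-0.02 -0.03  0.01] q [-0.14  0.26  1.48 -0.    1.4   0.04] tcp [0.5983 0.0022 0.4039] 0.0 3.0
56 [35.9 92.6] [0.6469 0.0648] tcp z 0.3176
53 [40.7 89.9] [0.6516 0.064 ] tcp z 0.3149
50 [45.3 86.9] [0.6561 0.0633] tcp z 0.3119
45 [52.7 81.3] [0.6634 0.0621] tcp z 0.3063
40 [59.5 75.2] [0.6701 0.061 ] tcp z 0.3002
35 [65.8 68.4] [0.6763 0.06  ] tcp z 0.2934
30 [71.4 61.2] [0.6819 0.0591] tcp z 0.2862
25 [76.4 53.4] [0.6869 0.0583] tcp z 0.2784
20 [80.7 45.3] [0.6911 0.0576] tcp z 0.2703
15 [84.3 36.8] [0.6946 0.057 ] tcp z 0.2618
10 [87.2 28.1] [0.6974 0.0566] tcp z 0.2531
5 [89.2 19.1] [0.6995 0.0562] tcp z 0.2441
2 [90.1 13.7] [0.7003 0.0561] tcp z 0.2387
0 [90.5 10. ] [0.7007 0.056 ] tcp z 0.235
```

```bash
python3 -m jog '[{"tx":1.4,"ty":-2.4,"tz":0,"wx":0,"wy":0,"wz":0},{"tx":1.4,"ty":-2.4,"tz":0,"wx":0,"wy":0,"wz":0},{"tx":1.3,"ty":-2.2,"tz":0,"wx":0,"wy":0,"wz":0},{"tx":0,"ty":0,"tz":2,"wx":0,"wy":0,"wz":-0.02},{"tx":0,"ty":0,"tz":2,"wx":0,"wy":0,"wz":0},{"tx":0,"ty":0,"tz":2,"wx":0,"wy":0,"wz":0},{"tx":0,"ty":0,"tz":2,"wx":0,"wy":0,"wz":0},{"tx":0,"ty":0,"tz":0,"wx":0,"wy":0,"wz":0}]'
python3 go.py .6515 .064 .315
python3 - <<'E'
from station import sensors, viewer
import cv2,numpy as np
d=viewer.get_image("scene");cv2.imwrite("pics/scene2.png",cv2.resize(d["color"][150:350,200:440,::-1],None,fx=3,fy=3))
E
```

```text
clock: 3.8
ee_pos: [0.6494, 0.0605, 0.3205]
tool_rot: [3.13, -0.261, -0.013]
wrist_force: [-0.7, -0.1, -0.8]
grip_width: -0.0003
togo cm [ 0.15 -0.38  0.55] heading -9.53 z [-0.008 -0.    -1.   ] f [-0.7 -0.1 -0.8] t [ 0.   -0.01 -0.03] q [-0.04  0.44  1.41 -0.    1.29  0.13] tcp [0.6494 0.0605 0.3205] -0.0003 3.8
```

View pics/scene2.png

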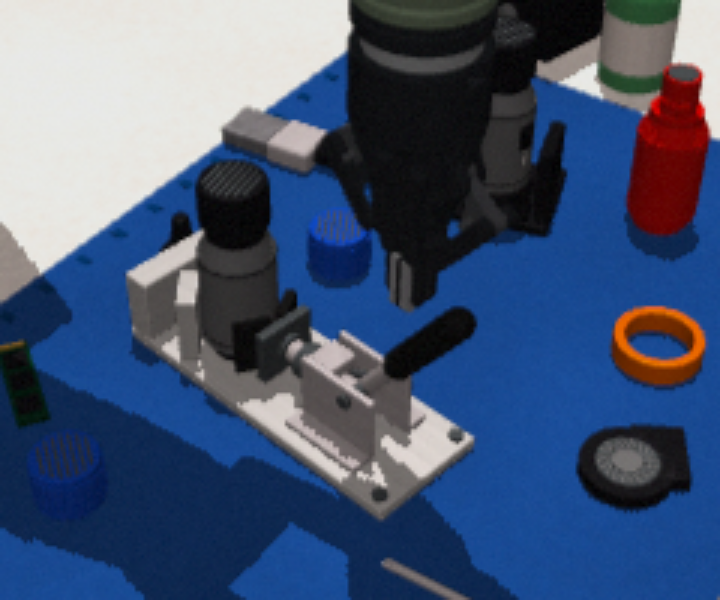

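```bash
python3 -m jog '[{"tx":0.15,"ty":-0.38,"tz":0,"wx":0,"wy":0,"wz":0},{"tx":0,"ty":0,"tz":0.55,"wx":0,"wy":0,"wz":0},{"tx":0.6,"ty":0,"tz":0.45,"wx":0,"wy":0,"wz":0},{"tx":0.6,"ty":0,"tz":0.45,"wx":0,"wy":0,"wz":0},{"tx":0.35,"ty":0,"tz":0.3,"wx":0,"wy":0,"wz":0},{"tx":0.35,"ty":0,"tz":0.3,"wx":0,"wy":0,"wz":0},{"tx":0.3,"ty":0,"tz":0.35,"wx":0,"wy":0,"wz":0},{"tx":0.3,"ty":0,"tz":0.35,"wx":0,"wy":0,"wz":0},{"tx":0.3,"ty":0,"tz":0.35,"wx":0,"wy":0,"wz":0},{"tx":0.25,"ty":0,"tz":0.35,"wx":0,"wy":0,"wz":0}]'
python3 go.py .6819 .0591 .2862
python3 - <<'E'
from station import sensors, viewer
import cv2,numpy as np
d=viewer.get_image("scene");cv2.imwrite("pics/scene3.png",cv2.resize(d["color"][150:350,200:440,::-1],None,fx=3,fy=3))
E
```

```text
clock: 4.85
ee_pos: [0.6848, 0.0601, 0.2916]
tool_rot: [-3.131, 0.259, -0.007]
wrist_force: [0.4, -0.1, 5.7]
grip_width: 0.0004
togo cm [-0.27  0.15  0.54] heading -9.45 z [ 0.004 -0.    -1.   ] f [ 0.4 -0.1  5.7] t [ 0.03 -0.13 -0.01] q [-0.04  0.54  1.34 -0.    1.26  0.13] tcp [0.6848 0.0601 0.2916] 0.0004 4.85
```

View pics/scene3.png

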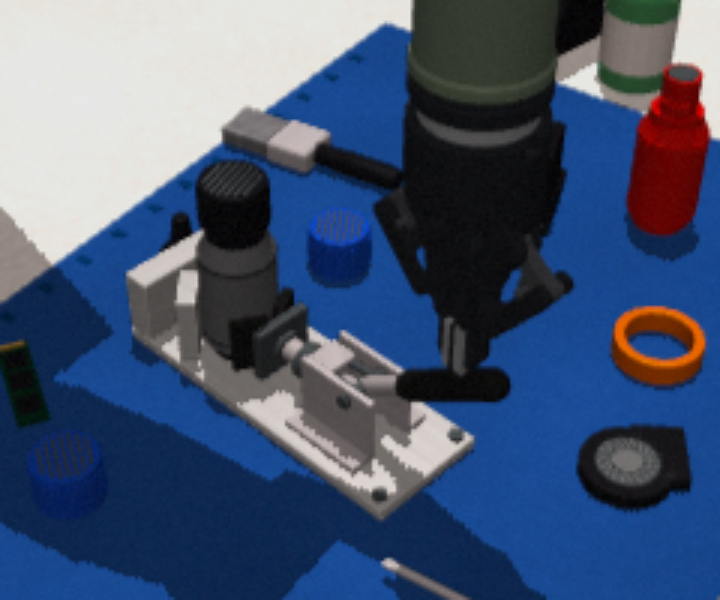

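Contact is good: the fingers are pressing the grip down with 5.7 N. I'll continue.

```bash
python3 -m jog '[{"tx":0.25,"ty":0,"tz":0.45,"wx":0,"wy":0,"wz":0},{"tx":0.25,"ty":0,"tz":0.45,"wx":0,"wy":0,"wz":0},{"tx":0.2,"ty":0,"tz":0.45,"wx":0,"wy":0,"wz":0},{"tx":0.2,"ty":0,"tz":0.45,"wx":0,"wy":0,"wz":0},{"tx":0.15,"ty":0,"tz":0.45,"wx":0,"wy":0,"wz":0},{"tx":0.1,"ty":0,"tz":0.45,"wx":0,"wy":0,"wz":0},{"tx":0.1,"ty":0,"tz":0.45,"wx":0,"wy":0,"wz":0},{"tx":0.1,"ty":0,"tz":0.45,"wx":0,"wy":0,"wz":0},{"tx":0,"ty":0,"tz":0.45,"wx":0,"wy":0,"wz":0},{"tx":0,"ty":0,"tz":0.45,"wx":0,"wy":0,"wz":0}]'
python3 go.py .7003 .0561 .2387
```

```text
clock: 5.9
ee_pos: [0.7, 0.0575, 0.2489]
tool_rot: [3.131, -0.259, 0.019]
wrist_force: [4.9, -0.9, 7.6]
grip_width: 0.0003
togo cm [0.04 0.13 1.02] heading -9.46 z [ 0.012 -0.001 -1.   ] f [ 4.9 -0.9  7.6] t [-0.18 -0.86  0.02] q [-0.04  0.61  1.32 -0.    1.2   0.12] tcp [0.7    0.0575 0.2489] 0.0003 5.9
```

```bash
python3 -m jog '[{"tx":0,"ty":0,"tz":0.3,"wx":0,"wy":0,"wz":0},{"tx":0,"ty":0,"tz":0.3,"wx":0,"wy":0,"wz":0},{"tx":0,"ty":0,"tz":0.3,"wx":0,"wy":0,"wz":0},{"tx":0,"ty":0,"tz":0,"wx":0,"wy":0,"wz":0}]'
python3 go.py .7003 .0561 .2387
```

```text
clock: 6.3
ee_pos: [0.7002, 0.0574, 0.24]
tool_rot: [3.131, -0.259, 0.02]
wrist_force: [3.9, -0.7, 8.3]
grip_width: 0.0003
togo cm [0.03 0.13 0.13] heading -9.47 z [ 0.013 -0.001 -1.   ] f [ 3.9 -0.7  8.3] t [-0.12 -0.74 -0.02] q [-0.04  0.62  1.32 -0.    1.18  0.12] tcp [0.7002 0.0574 0.24  ] 0.0003 6.3
```

```bash
python3 -m jog '[{"tx":0,"ty":0,"tz":0.2,"wx":0,"wy":0,"wz":0},{"tx":0,"ty":0,"tz":0.2,"wx":0,"wy":0,"wz":0},{"tx":0,"ty":0,"tz":0.2,"wx":0,"wy":0,"wz":0},{"tx":0,"ty":0,"tz":0,"wx":0,"wy":0,"wz":0}]'
python3 go.py .7003 .0561 .2387
```

```text
clock: 6.7
ee_pos: [0.7005, 0.0574, 0.2378]
tool_rot: [3.13, -0.259, 0.021]
wrist_force: [-1.8, -0.1, 21.7]
grip_width: 0.0
togo cm [ 0.    0.13 -0.09] heading -9.45 z [ 0.013 -0.002 -1.   ] f [-1.8 -0.1 21.7] t [-0.21  0.33 -0.08] q [-0.04  0.62  1.32 -0.    1.18  0.12] tcp [0.7005 0.0574 0.2378] 0.0 6.7
```

The force jumped to 22 N at the expected height, so the lever is on its stop. I'll rise and check that it stays.

```bash
python3 -m jog '[{"tx":0,"ty":0,"tz":0.1,"wx":0,"wy":0,"wz":0},{"tx":0,"ty":0,"tz":0,"wx":0,"wy":0,"wz":0},{"tx":0,"ty":0,"tz":-1,"wx":0,"wy":0,"wz":0},{"tx":0,"ty":0,"tz":-2,"wx":0,"wy":0,"wz":0},{"tx":0,"ty":0,"tz":-3,"wx":0,"wy":0,"wz":0},{"tx":0,"ty":0,"tz":-3,"wx":0,"wy":0,"wz":0},{"tx":0,"ty":0,"tz":-3,"wx":0,"wy":0,"wz":0},{"tx":0,"ty":0,"tz":-3,"wx":0,"wy":0,"wz":0},{"tx":0,"ty":0,"tz":-2,"wx":0,"wy":0,"wz":0},{"tx":0,"ty":0,"tz":0,"wx":0,"wy":0,"wz":0}]' -1
python3 go.py .491 .0903 .41
python3 - <<'E'
from station import sensors, viewer
import cv2,numpy as np
d=viewer.get_image("scene");cv2.imwrite("pics/scene4.png",cv2.resize(d["color"][150:350,200:440,::-1],None,fx=3,fy=3))
o=sensors.get_obs()
d=viewer.get_image("wrist");cv2.imwrite("pics/wrist4.png",d["color"][...,::-1]);np.savez("wrist4.npz",**d,p=o["ee_pos"],r=o["tool_rot"])
E
```

```text
clock: 7.7
ee_pos: [0.698, 0.0579, 0.4034]
tool_rot: [-3.131, 0.259, -0.013]
wrist_force: [-0.9, -0.6, -0.0]
grip_width: 0.0852
togo cm [-20.95   0.2   -0.83] heading -9.46 z [ 0.008 -0.    -1.   ] f [-0.9 -0.6 -0. ] t [ 0.04 -0.05 -0.02] q [-0.04  0.47  1.2  -0.    1.46  0.12] tcp [0.698  0.0579 0.4034] 0.0852 7.7
```

View pics/scene4.png

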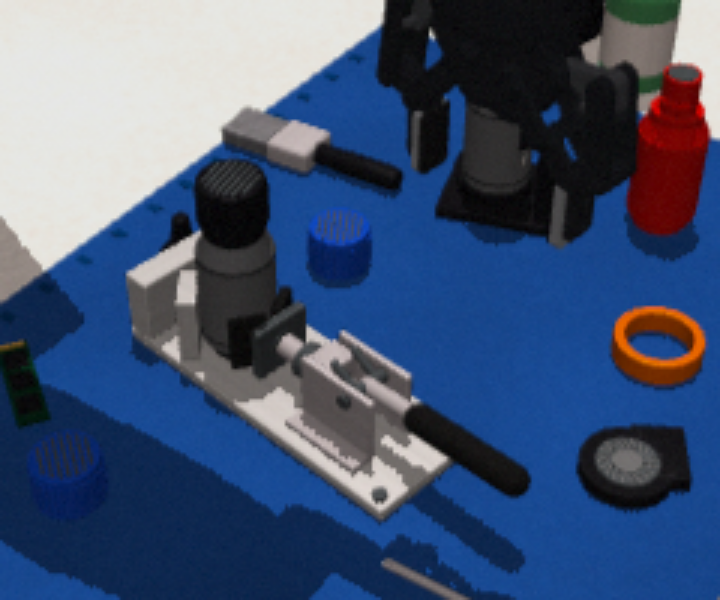

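View pics/wrist4.png

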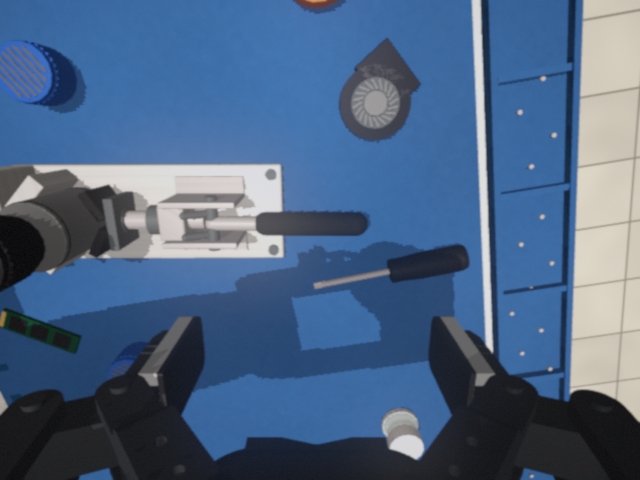

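The lever is now nearly flat, with its grip at crop (470,450) in the scene view, and it stays down by itself with the pad against the duster. I'll move over the cap.

```bash
python3 -m jog '[{"tx":-3,"ty":0,"tz":0,"wx":0,"wy":0,"wz":0},{"tx":-4,"ty":0.05,"tz":0,"wx":0,"wy":0,"wz":0},{"tx":-4,"ty":0.05,"tz":0,"wx":0,"wy":0,"wz":0},{"tx":-4,"ty":0.05,"tz":0,"wx":0,"wy":0,"wz":0},{"tx":-3,"ty":0.05,"tz":0,"wx":0,"wy":0,"wz":0},{"tx":-2,"ty":0,"tz":0,"wx":0,"wy":0,"wz":0},{"tx":-0.9,"ty":0,"tz":0,"wx":0,"wy":0,"wz":0},{"tx":0,"ty":0,"tz":0,"wx":0,"wy":0,"wz":0}]' -1 40
python3 go.py .491 .0903 .41
python3 - <<'E'
from station import sensors, viewer
import cv2,numpy as np
from h import *
for n in("scene","wrist"):
    o=sensors.get_obs()
    d=viewer.get_image(n);cv2.imwrite(f"pics/{n}5.png",d["color"][...,::-1]);np.savez(f"{n}5.npz",**d,p=o["ee_pos"],r=o["tool_rot"])
d=dict(np.load("scene5.npz"));w=cloud(d).reshape(-1,3)
t=w[(w[:,0]>.45)&(w[:,0]<.54)&(w[:,1]>.05)&(w[:,1]<.13)&(w[:,2]>.145)&(w[:,2]<.17)]
print(len(t),cv2.minEnclosingCircle(t[:,:2].astype(np.float32)))
E
```

```text
clock: 8.6
ee_pos: [0.4893, 0.0906, 0.3976]
tool_rot: [3.131, -0.258, -0.004]
wrist_force: [0.3, -0.9, 0.2]
grip_width: 0.0854
togo cm [ 0.17 -0.   -1.24] heading -9.43 z [-0.003 -0.    -1.   ] f [ 0.3 -0.9  0.2] t [ 0.01 -0.01 -0.04] q [ 0.01  0.05  1.73 -0.    1.36  0.17] tcp [0.4893 0.0906 0.3976] 0.0854 8.6
310 ((0.4930502772331238, 0.08738169819116592), 0.024987520650029182)
```

View pics/wrist5.png

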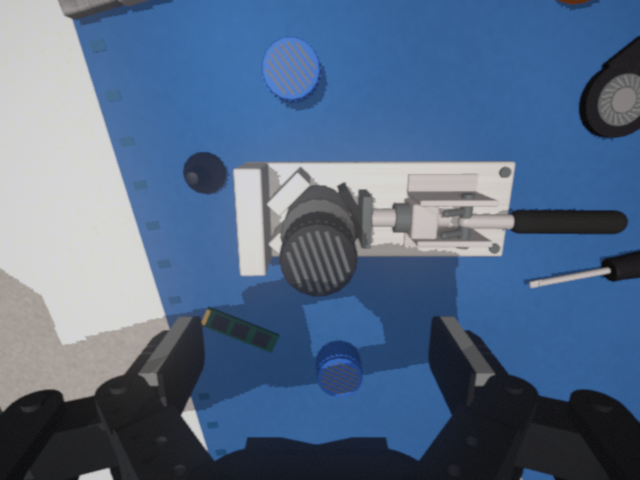

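View pics/scene5.png

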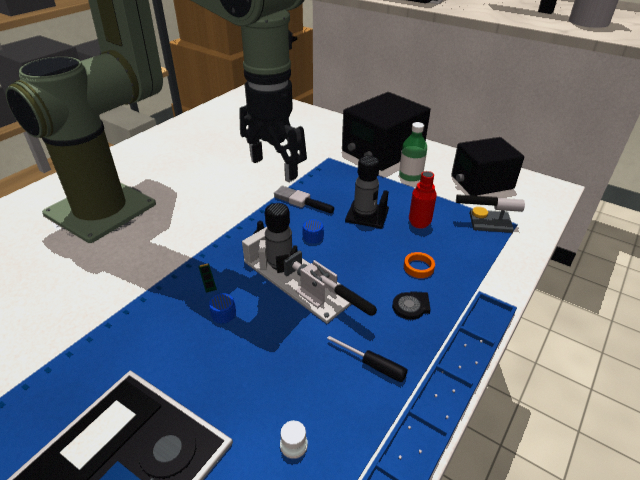

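The wrist view shows the cap's top disc centred near (319,255). I'll cast it to z = 0.1525 to fix the approach.

Run:
```python
from h import *
d=dict(np.load("wrist5.npz"))
g=cv2.cvtColor(d["color"],cv2.COLOR_RGB2GRAY)
cv2.imwrite("pics/w5c.png",cv2.resize(d["color"][180:310,250:390,::-1],None,fx=4,fy=4))
for uv in((319,255),(281,255),(357,255),(319,294)):
    p=wray(d,uv,.1525);R=Ro.from_rotvec(d["r"]).as_matrix();print(uv,p.round(4),(R.T@(p-d["p"])).round(4))
```

```text
(319, 255) [0.4911 0.0938 0.1525] [ 0.0006 -0.0036  0.2456]
(281, 255) [0.4692 0.0974 0.1525] [-0.0217 -0.0036  0.2457]
(357, 255) [0.513  0.0901 0.1525] [ 0.0228 -0.0036  0.2456]
(319, 294) [0.4871 0.0692 0.1525] [0.0006 0.0213 0.2456]
```

View pics/w5c.png

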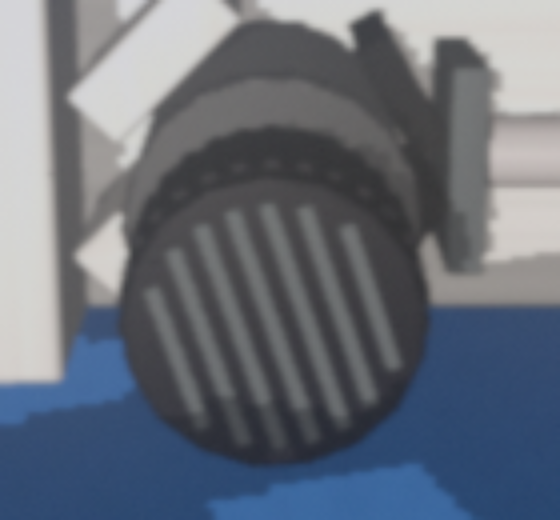

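The disc centre is at (318.8, 260.3), which gives (0.491, 0.0905), already under the tool axis. I'll descend to grasp height.

```bash
python3 -m jog '[{"tx":0.05,"ty":0,"tz":1,"wx":0,"wy":0,"wz":0},{"tx":0,"ty":0,"tz":2,"wx":0,"wy":0,"wz":0},{"tx":0,"ty":0,"tz":2,"wx":0,"wy":0,"wz":0},{"tx":0,"ty":0,"tz":2,"wx":0,"wy":0,"wz":0},{"tx":0,"ty":0,"tz":1.5,"wx":0,"wy":0,"wz":0},{"tx":0,"ty":0,"tz":1,"wx":0,"wy":0,"wz":0},{"tx":0,"ty":0,"tz":0.5,"wx":0,"wy":0,"wz":0},{"tx":0,"ty":0,"tz":0.3,"wx":0,"wy":0,"wz":0},{"tx":0,"ty":0,"tz":0,"wx":0,"wy":0,"wz":0},{"tx":0,"ty":0,"tz":0,"wx":0,"wy":0,"wz":0}]' -1
python3 go.py .4908 .0905 .289
python3 - <<'E'
from station import viewer
import cv2
d=viewer.get_image("scene");cv2.imwrite("pics/scene6.png",cv2.resize(d["color"][130:330,180:420,::-1],None,fx=3,fy=3))
E
```

```text
clock: 9.7
ee_pos: [0.4912, 0.0903, 0.2969]
tool_rot: [-3.131, 0.259, -0.002]
wrist_force: [0.8, 0.9, -0.5]
grip_width: 0.0856
togo cm [-0.04 -0.01  0.79] heading -9.45 z [ 0.002  0.    -1.   ] f [ 0.8  0.9 -0.5] t [ 0.01 -0.01 -0.03] q [0.01 0.17 1.83 0.   1.14 0.17] tcp [0.4912 0.0903 0.2969] 0.0856 9.7
```

View pics/scene6.png

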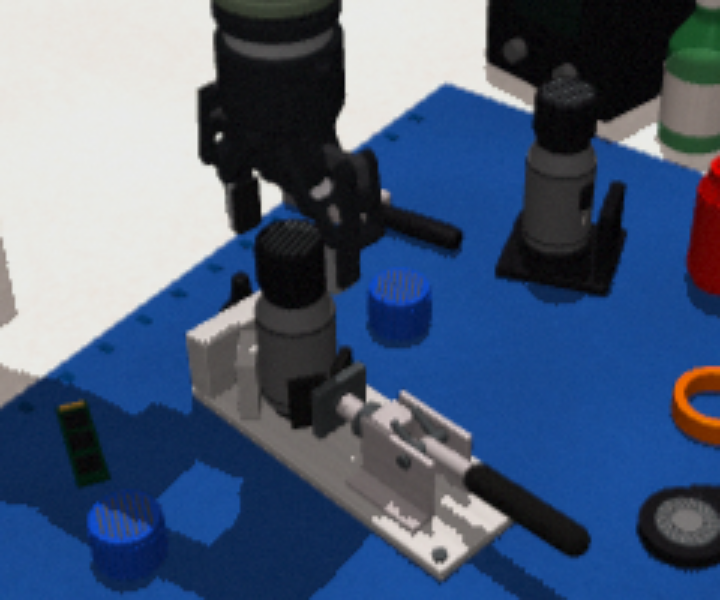

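The fingers straddle the cap. I'll go down another 8 mm and close.

```bash
python3 -m jog '[{"tx":0,"ty":0,"tz":0.4,"wx":0,"wy":0,"wz":0},{"tx":-0.04,"ty":0,"tz":0.4,"wx":0,"wy":0,"wz":0},{"tx":0,"ty":0,"tz":0,"wx":0,"wy":0,"wz":0}]' -1
python3 -m jog '[{"tx":0,"ty":0,"tz":0,"wx":0,"wy":0,"wz":0},{"tx":0,"ty":0,"tz":0,"wx":0,"wy":0,"wz":0},{"tx":0,"ty":0,"tz":0,"wx":0,"wy":0,"wz":0},{"tx":0,"ty":0,"tz":0,"wx":0,"wy":0,"wz":0},{"tx":0,"ty":0,"tz":0,"wx":0,"wy":0,"wz":0},{"tx":0,"ty":0,"tz":0,"wx":0,"wy":0,"wz":0}]' 1 40
python3 go.py .4908 .0905 .289
python3 - <<'E'
from station import viewer
import cv2
d=viewer.get_image("scene");cv2.imwrite("pics/scene7.png",cv2.resize(d["color"][130:330,180:420,::-1],None,fx=3,fy=3))
E
```

```text
clock: 10.05
ee_pos: [0.4899, 0.0904, 0.2875]
tool_rot: [3.131, -0.259, -0.002]
wrist_force: [-1.0, -0.2, 0.7]
grip_width: 0.0853
clock: 10.65
ee_pos: [0.4906, 0.0904, 0.2886]
tool_rot: [-3.131, 0.259, -0.002]
wrist_force: [0.3, -0.5, 2.0]
grip_width: 0.0456
togo cm [ 0.02 -0.02 -0.04] heading -9.46 z [ 0.001  0.    -1.   ] f [ 0.3 -0.5  2. ] t [-0.01 -0.02  0.  ] q [0.01 0.18 1.84 0.   1.13 0.17] tcp [0.4906 0.0904 0.2886] 0.0456 10.65
```

View pics/scene7.png

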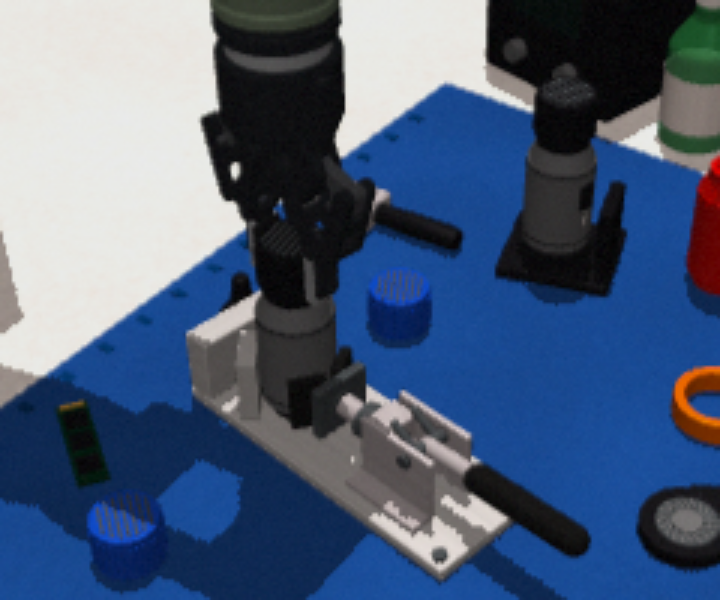

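The gripper has closed to 45.6 mm on the 46 mm cap. I'll try counter-clockwise from above first (negative wz), gently.

```bash
python3 -m jog '[{"tx":0,"ty":0,"tz":0,"wx":0,"wy":0,"wz":-0.03},{"tx":0,"ty":0,"tz":0,"wx":0,"wy":0,"wz":-0.03},{"tx":0,"ty":0,"tz":0,"wx":0,"wy":0,"wz":-0.03}]'
python3 go.py .4908 .0905 .289
python3 -m jog '[{"tx":0,"ty":0,"tz":0,"wx":0,"wy":0,"wz":-0.03},{"tx":0,"ty":0,"tz":0,"wx":0,"wy":0,"wz":-0.03}]'
python3 go.py .4908 .0905 .289
```

```text
clock: 11.0
ee_pos: [0.4905, 0.0903, 0.2885]
tool_rot: [3.139, -0.114, 0.001]
wrist_force: [-0.7, -0.4, 4.5]
grip_width: 0.0453
togo cm [ 0.03 -0.03 -0.05] heading -4.15 z [ 0.001 -0.    -1.   ] f [-0.7 -0.4  4.5] t [-0.2  -0.03  0.  ] q [ 0.01  0.18  1.84 -0.    1.13  0.08] tcp [0.4905 0.0903 0.2885] 0.0453 11.0
clock: 11.2
ee_pos: [0.4905, 0.0903, 0.2885]
tool_rot: [3.141, -0.02, 0.001]
wrist_force: [-0.2, -2.0, 4.6]
grip_width: 0.0455
togo cm [ 0.03 -0.02 -0.05] heading -0.72 z [ 0.001 -0.    -1.   ] f [-0.2 -2.   4.6] t [-0.2  -0.04 -0.02] q [ 0.01  0.18  1.84 -0.    1.13  0.02] tcp [0.4905 0.0903 0.2885] 0.0455 11.2
```

```bash
python3 -m jog '[{"tx":0,"ty":0,"tz":0,"wx":0,"wy":0,"wz":-0.03},{"tx":0,"ty":0,"tz":0,"wx":0,"wy":0,"wz":-0.03}]'
python3 go.py .4908 .0905 .289
python3 -m jog '[{"tx":0,"ty":0,"tz":0,"wx":0,"wy":0,"wz":-0.03},{"tx":0,"ty":0,"tz":0,"wx":0,"wy":0,"wz":-0.03}]'
python3 go.py .4908 .0905 .289
python3 - <<'E'
from station import viewer
import cv2
d=viewer.get_image("scene");cv2.imwrite("pics/scene8.png",cv2.resize(d["color"][180:280,240:320,::-1],None,fx=6,fy=6))
E
```

```text
clock: 11.4
ee_pos: [0.4905, 0.0904, 0.2885]
tool_rot: [3.141, 0.075, 0.001]
wrist_force: [-0.9, -1.3, 6.3]
grip_width: 0.0456
togo cm [ 0.03 -0.01 -0.05] heading 2.72 z [ 0.001 -0.    -1.   ] f [-0.9 -1.3  6.3] t [-0.19 -0.1   0.02] q [ 0.01  0.18  1.84 -0.    1.13 -0.04] tcp [0.4905 0.0904 0.2885] 0.0456 11.4
clock: 11.6
ee_pos: [0.4905, 0.0904, 0.2885]
tool_rot: [3.137, 0.169, 0.001]
wrist_force: [-0.2, -0.5, 6.1]
grip_width: 0.0456
togo cm [ 0.03 -0.01 -0.05] heading 6.16 z [ 0.001 -0.    -1.   ] f [-0.2 -0.5  6.1] t [-0.11 -0.11  0.07] q [ 0.01  0.18  1.84 -0.    1.13 -0.1 ] tcp [0.4905 0.0904 0.2885] 0.0456 11.6
```

View pics/scene8.png

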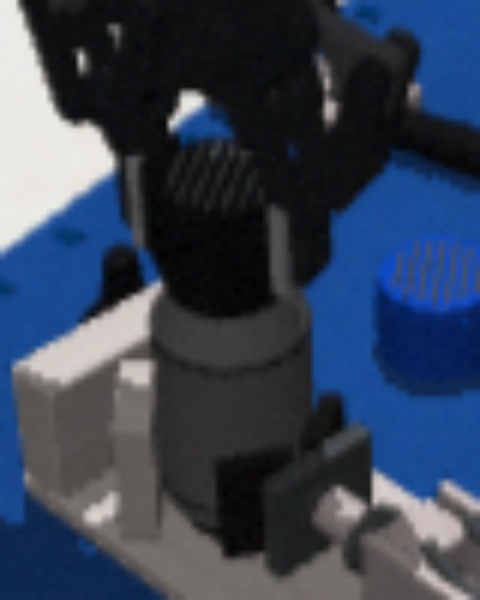

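There is almost no torque (0.07 N m) after 15.6°, past the 10° stop, so the cap runs freely this way. I'll continue and watch the torque, the ribs and the duster body.

```bash
python3 -m jog '[{"tx":0,"ty":0,"tz":0,"wx":0,"wy":0,"wz":-0.05},{"tx":0,"ty":0,"tz":0,"wx":0,"wy":0,"wz":-0.05},{"tx":0,"ty":0,"tz":0,"wx":0,"wy":0,"wz":-0.05},{"tx":0,"ty":0,"tz":0,"wx":0,"wy":0,"wz":-0.05},{"tx":0,"ty":0,"tz":0,"wx":0,"wy":0,"wz":-0.05},{"tx":0,"ty":0,"tz":0,"wx":0,"wy":0,"wz":-0.05}]'
python3 go.py .4908 .0905 .289
python3 - <<'E'
from station import viewer
import cv2,numpy as np
d=viewer.get_image("scene")["color"][180:280,240:320,::-1]
a=np.load("scene0.npz")["color"][180:280,240:320,::-1]
cv2.imwrite("pics/scene9.png",cv2.resize(np.hstack([a,d]),None,fx=5,fy=5))
E
```

```text
clock: 12.25
ee_pos: [0.4906, 0.0904, 0.2885]
tool_rot: [3.076, 0.637, 0.001]
wrist_force: [-0.0, -1.2, 4.8]
grip_width: 0.0458
togo cm [ 0.02  0.   -0.05] heading 23.39 z [ 0.001  0.    -1.   ] f [-0.  -1.2  4.8] t [-0.12 -0.1  -0.03] q [ 0.01  0.18  1.84  0.    1.13 -0.4 ] tcp [0.4906 0.0904 0.2885] 0.0458 12.25
```

View pics/scene9.png

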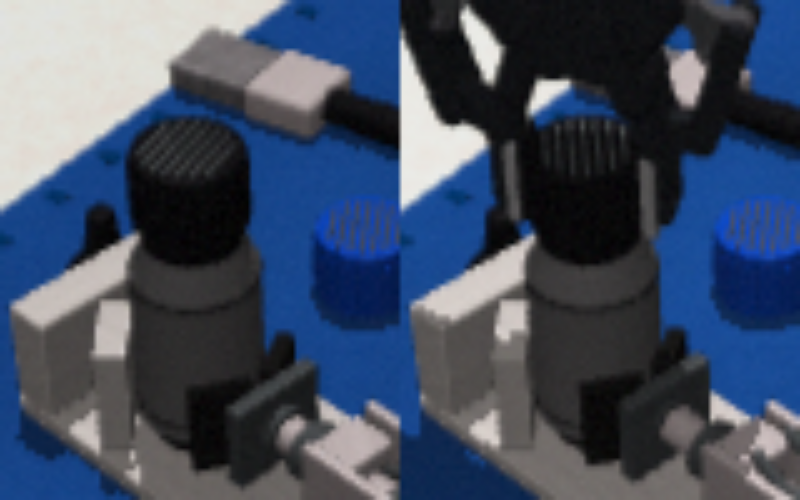

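The ribs have turned with the fingers, and the switch on the barrel has stayed put. I'm at about 33° and will go on to about 82°.

```bash
python3 -m jog '[{"tx":0,"ty":0,"tz":0,"wx":0,"wy":0,"wz":-0.07},{"tx":0,"ty":0,"tz":0,"wx":0,"wy":0,"wz":-0.07},{"tx":0,"ty":0,"tz":0,"wx":0,"wy":0,"wz":-0.07},{"tx":0,"ty":0,"tz":0,"wx":0,"wy":0,"wz":-0.07},{"tx":0,"ty":0,"tz":0,"wx":0,"wy":0,"wz":-0.07},{"tx":0,"ty":0,"tz":0,"wx":0,"wy":0,"wz":-0.07}]'
python3 go.py .4908 .0905 .289
python3 -m jog '[{"tx":0,"ty":0,"tz":0,"wx":0,"wy":0,"wz":-0.07},{"tx":0,"ty":0,"tz":0,"wx":0,"wy":0,"wz":-0.07},{"tx":0,"ty":0,"tz":0,"wx":0,"wy":0,"wz":-0.07},{"tx":0,"ty":0,"tz":0,"wx":0,"wy":0,"wz":-0.07},{"tx":0,"ty":0,"tz":0,"wx":0,"wy":0,"wz":-0.07},{"tx":0,"ty":0,"tz":0,"wx":0,"wy":0,"wz":-0.07},{"tx":0,"ty":0,"tz":0,"wx":0,"wy":0,"wz":0}]'
python3 go.py .4908 .0905 .289
python3 - <<'E'
from station import viewer
import cv2,numpy as np
d=viewer.get_image("scene")["color"][180:280,240:320,::-1]
cv2.imwrite("pics/scene10.png",cv2.resize(d,None,fx=5,fy=5))
E
```

```text
clock: 12.9
ee_pos: [0.4907, 0.0905, 0.2885]
tool_rot: [2.876, 1.264, 0.002]
wrist_force: [0.5, -1.0, 5.0]
grip_width: 0.0458
togo cm [ 0.01  0.01 -0.05] heading 47.43 z [ 0.001  0.    -1.   ] f [ 0.5 -1.   5. ] t [-0.02 -0.14 -0.04] q [ 0.01  0.18  1.84  0.    1.13 -0.82] tcp [0.4907 0.0905 0.2885] 0.0458 12.9
clock: 13.6
ee_pos: [0.4906, 0.0906, 0.2885]
tool_rot: [2.552, 1.832, 0.002]
wrist_force: [0.2, -0.9, 5.2]
grip_width: 0.0456
togo cm [-0.    0.02 -0.05] heading 71.33 z [ 0.001  0.001 -1.   ] f [ 0.2 -0.9  5.2] t [ 0.08 -0.17  0.03] q [ 0.01  0.18  1.84  0.    1.13 -1.24] tcp [0.4906 0.0906 0.2885] 0.0456 13.6
```

View pics/scene10.png

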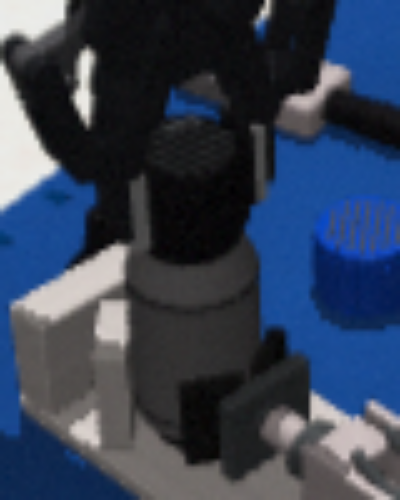

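The cap has turned about 81° with no torque, and the body is unmoved. I'll lift gently first.

```bash
python3 -m jog '[{"tx":0,"ty":0,"tz":-0.2,"wx":0,"wy":0,"wz":0},{"tx":0,"ty":0,"tz":-0.3,"wx":0,"wy":0,"wz":0},{"tx":0,"ty":0,"tz":-0.3,"wx":0,"wy":0,"wz":0},{"tx":0,"ty":0,"tz":-0.3,"wx":0,"wy":0,"wz":0}]'
python3 go.py .4906 .0906 .389
```

```text
clock: 14.05
ee_pos: [0.49, 0.0904, 0.2989]
tool_rot: [-2.552, -1.831, 0.002]
wrist_force: [0.9, -0.7, -0.8]
grip_width: 0.0456
togo cm [ 0.04  0.04 -9.01] heading 71.31 z [-0.002  0.    -1.   ] f [ 0.9 -0.7 -0.8] t [ 0.03 -0.06  0.  ] q [ 0.01  0.16  1.83  0.    1.15 -1.24] tcp [0.49   0.0904 0.2989] 0.0456 14.05
```

It lifts freely, so I'll raise it the rest of the way.

```bash
python3 -m jog '[{"tx":0,"ty":0,"tz":-0.7,"wx":0,"wy":0,"wz":0},{"tx":0,"ty":0,"tz":-1,"wx":0,"wy":0,"wz":0},{"tx":0,"ty":0,"tz":-1.5,"wx":0,"wy":0,"wz":0},{"tx":0,"ty":0,"tz":-1.5,"wx":0,"wy":0,"wz":0},{"tx":0,"ty":0,"tz":-1.5,"wx":0,"wy":0,"wz":0},{"tx":0,"ty":0,"tz":-1.5,"wx":0,"wy":0,"wz":0},{"tx":0,"ty":0,"tz":-1,"wx":0,"wy":0,"wz":0},{"tx":0,"ty":0,"tz":-0.5,"wx":0,"wy":0,"wz":0},{"tx":0,"ty":0,"tz":0,"wx":0,"wy":0,"wz":0},{"tx":0,"ty":0,"tz":0,"wx":0,"wy":0,"wz":0},{"tx":0,"ty":0,"tz":0,"wx":0,"wy":0,"wz":0},{"tx":0,"ty":0,"tz":0,"wx":0,"wy":0,"wz":0},{"tx":0,"ty":0,"tz":0,"wx":0,"wy":0,"wz":0}]'
python3 go.py .4906 .0906 .389
python3 - <<'E'
from station import viewer
import cv2,numpy as np
d=viewer.get_image("scene")["color"][120:360,190:470,::-1]
cv2.imwrite("pics/scene11.png",cv2.resize(d,None,fx=2.5,fy=2.5))
d=viewer.get_image("top")["color"][...,::-1];cv2.imwrite("pics/top11.png",d)
E
```

```text
clock: 15.35
ee_pos: [0.4902, 0.0904, 0.3906]
tool_rot: [-2.552, -1.831, 0.002]
wrist_force: [-0.8, 0.5, 0.0]
grip_width: 0.0454
togo cm [0.03 0.03 0.16] heading 71.33 z [-0.001  0.    -1.   ] f [-0.8  0.5  0. ] t [ 0.    0.01 -0.02] q [ 0.01  0.06  1.74  0.    1.35 -1.24] tcp [0.4902 0.0904 0.3906] 0.0454 15.35
```

View pics/scene11.png

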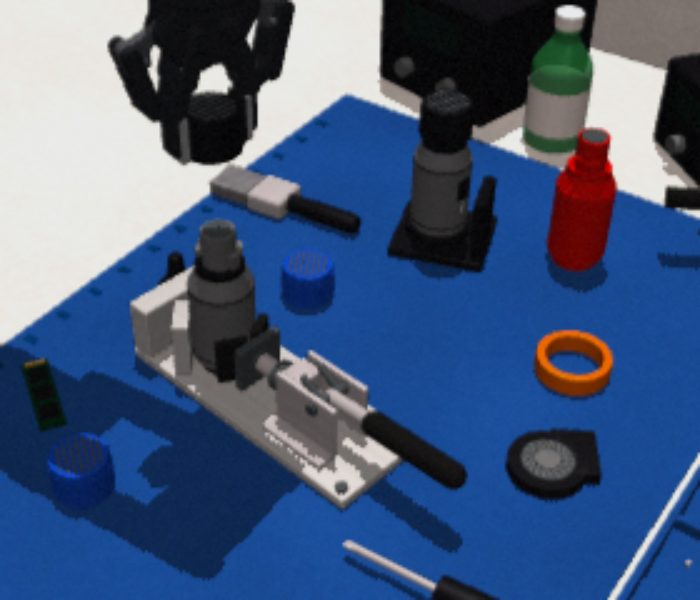

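View pics/top11.png

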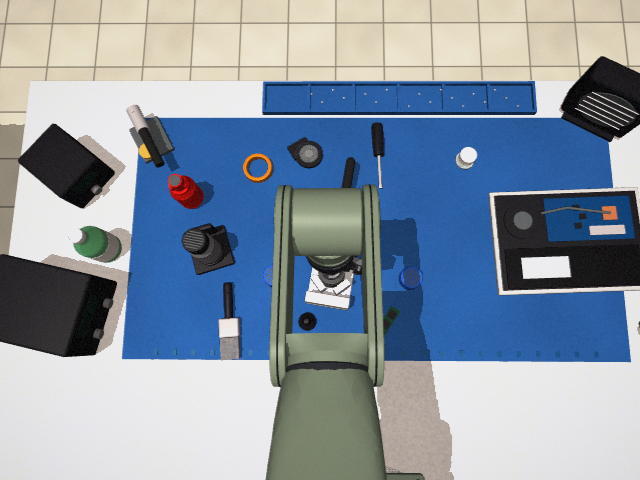

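The cap is in the gripper, about 100 mm up. The bare neck is visible on the clamped duster, the lever is down, and the bystanders and the other duster are where they were. I'm handing in.

Run:
```python
from station import manip
print(manip.close_job())
```

```text
the job is handed in; nothing more can be done
None
```

I clamped the duster, unscrewed its cap and handed the job in with the cap still in the gripper; the hand-in returned no verdict.

- **Clamping:** I pressed the toggle lever down with closed fingers until the force rose to about 22 N at the expected height. It stayed down by itself after I let go.
- **Cap:** I turned it counter-clockwise from above, gently at first. There was no hard stop, with torque at 0.07 N m or less, so I went on to about 81° and lifted it straight off.
- **Last checks:** At 15.35 s, the last reading before hand-in, the grip read 45.4 mm on the 46 mm cap, which was about 100 mm above its seat with the wrist force near zero. In the pictures the lever is down and the clamped duster's switch did not visibly turn. The other duster still has its cap on, and the loose things are where they were. The arm hid part of the final top view.
- **Disagreements:** The cameras differed by about 3 mm on the cap's position and height. I used the wrist view, and the fingers closed with almost no side force. The tool read about 5 N upward force while turning the cap, and this vanished on lifting.

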